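Close the donut carton and book it on the scale console

TASK

Fold the donut carton's short brown flap down first, then fold the wide white lid down over it until it lies flat, leaving the carton where it stands on the scale. Then book it on the console: press the blue key, then the yellow, then the green, one at a time, each gently right down to its stop and held there about half a second, letting each come back up before the next. Press no key before the carton is closed, never press the red key, and leave the mug, the plate and the tub near it where they are.

Things in the scene. Friction and masses are not known exactly. Their poses are not given: they have to be found in the camera images.
- scale: grey bench scale with an aluminium platter, 220 x 220 mm, fixed; origin at the centre of its underside, z up; platter surface 50 mm above the origin
- carton: white open donut carton standing loose on the scale, 180 (its x) x 150 (its y) x 70 mm high, about 0.5 kg; origin at the centre of its underside. Two hinged flaps stand open on its long sides (see the joints). Under one newton at a flap's edge moves it; keep every push on the card well under 60 N
- inner_flap (a joint): short brown-card flap, 168 x 60 mm, 4 mm thick, hinged along the carton's x on its +y rim (hinge at carton y = +75 mm, z = 70 mm). Value in rad: 0 = folded level over the opening (pointing to the carton's -y), 1.57 = upright, more = leaning outwards. Stiff hinge, no spring: it stays where it is left
- lid_flap (a joint): wide white lid flap with a pink square, 178 x 145 mm, 4 mm thick, hinged along the carton's x on its -y rim (hinge at carton y = -75 mm, z = 75.5 mm). Value in rad: 0 = folded level over the opening and the inner flap (pointing to the carton's +y; its top then lies 79.5 mm above the carton's underside), 1.57 = upright, more = leaning outwards. Stiff hinge, no spring: it stays where it is left
- console: grey key console, fixed, 130 (its x) x 214 (its y) mm, top face 50 mm above its origin (centre of the underside). A black display block (30 x 160 mm, centred at console x = +48 mm) rises 15 mm above the top face along its +x edge. Four coloured keys stand in a row along its y, 48 mm apart, in a colour order that changes
- blue_unit: fixed black bezel of the blue key in the console's top; origin at the console's top face under the key's centre, axes as the console's. The key cap is 60 (x) x 34 (y) mm and its flat top stands 24 mm above this origin at rest
- blue_key (a joint): how far the blue key is pressed down, m; 0 at rest. Spring return. Travel to the hard stop is somewhere between 5 and 18 mm and differs from key to key; the spring alone takes at most 8 N, beyond that the stop is felt (press slowly; never push over 40 N)
- yellow_unit: fixed black bezel of the yellow key in the console's top; origin at the console's top face under the key's centre, axes as the console's. The key cap is 60 (x) x 34 (y) mm and its flat top stands 24 mm above this origin at rest
- yellow_key (a joint): how far the yellow key is pressed down, m; 0 at rest. Spring return. Travel to the hard stop is somewhere between 5 and 18 mm and differs from key to key; the spring alone takes at most 8 N, beyond that the stop is felt (press slowly; never push over 40 N)
- green_unit: fixed black bezel of the green key in the console's top; origin at the console's top face under the key's centre, axes as the console's. The key cap is 60 (x) x 34 (y) mm and its flat top stands 24 mm above this origin at rest
- green_key (a joint): how far the green key is pressed down, m; 0 at rest. Spring return. Travel to the hard stop is somewhere between 5 and 18 mm and differs from key to key; the spring alone takes at most 8 N, beyond that the stop is felt (press slowly; never push over 40 N)
- red_unit: fixed black bezel of the red key in the console's top; origin at the console's top face under the key's centre, axes as the console's. The key cap is 60 (x) x 34 (y) mm and its flat top stands 24 mm above this origin at rest
- red_key (a joint): how far the red key is pressed down, m; 0 at rest. Spring return. Travel to the hard stop is somewhere between 5 and 18 mm and differs from key to key; the spring alone takes at most 8 N, beyond that the stop is felt (press slowly; never push over 40 N)
- mug: tall black mug, 82 mm across, 105 mm high, its handle reaching 69 mm from its axis; bystander; origin at the centre of its underside
- tub_c: round tub with red lid on the right of the table near the plate, 138 mm across, 60 mm high; bystander; origin under its centre
- plate: white plate, 170 mm across, 16 mm high; bystander; origin under its centre

How it is judged:
By the outcome, as a careful person would: the job done as asked, in the order asked, and still so for the second after the job is handed in, with the robot touching nothing.
It also fails if it takes over 67 s, if anything falls off the work surface, if the arm or the gripper's body presses on something with over 40 N, if the wrist force passes 120 N, or if a joint passes its speed limit or range.

ROBOT

A 7-joint arm with a two-finger parallel gripper is mounted at the origin on the work surface. World frame = base frame: x ahead of the robot, y to its left, z up, the work surface at z = 0. Lengths are in m, angles in rad, forces in N, time in s.
With the tool pointing down it reaches from about 0.4 to 0.875 m from the base axis. Payload 19.3 kg.
Tool frame: the origin (TCP) lies at the very end of the fingers, on their centre line; the grasp point (between the pads) lies 19 mm behind it; z points along the fingers, y is the line along which they close (so a half turn about z gives the same grasp; the last joint's range is limited). The gripper opens to 85 mm and grips with 20 to 120 N. Pads are 22 mm wide; open, the fingers measure 114 mm over their backs; the gripper's body (76 mm by 85 mm) begins 54 mm behind the grasp point. The pads swing forward as they close: fully open they stand 13 mm farther back than shut.
Start: joints at [1.2, 0.521, -0.036, 1.599, 0.021, 1.021, -0.113], TCP at [0.185, -0.597, 0.231] pointing down, gripper open.
Joint ranges: [-2.91, 2.91], [-0.3, 2.13], [-1.5, 1.42], [0.17, 2.43], [-1.26, 4.41], [0.16, 1.93], [-2.52, 2.52]. Speed limits (rad/s): [1.89, 1.89, 2.39, 2.39, 3.01, 3.01, 3.01].

INTERFACE

Orientations are given as [roll, pitch, yaw] about the fixed x, y, z axes, in that order (R = Rz(yaw) Ry(pitch) Rx(roll)).
In Python, from workcell import observe, grab_frame, job_done gives the robot as it stands.
- The arm moves only by the tool move_arm, never from a script. Its argument "plan" is a list that holds one entry, the list of rows, each a list of 7 numbers: the shift along the tool's x, y, z each as a share of 0.02 m, from -1 to 1, then the turn, a rotation vector about the tool's x, y, z each as a share of 6 degrees, from -1 to 1, then the opening, from -1 (shut) to 1 (fully open). A call has exactly 10 rows; each row shifts and turns the commanded pose from where the row before left it, along the tool's axes as they then stand; what a row does not reach is not made up. A row lasts 1/10 s, in which the tool goes at most 50 mm and 8.59 degrees, less where a joint would pass 70% of its speed; a pose out of reach is approached as far as the arm can. A call with a number of a shift or a turn outside -1 to 1 is refused whole. A call with a gripper value outside its range is refused whole. The fingers move at their own pace and stop on an object; "grip_force" is the grip in N (left out, the last holds). Time passes only in rows, so rows that do not move let the fingers close, or fill a call up. It gives the time, the measured TCP pose, the force, the opening and the grip force at its end, in the units of the state.
- observe(): the state, without advancing time (a new reading comes with each control period).
- grab_frame(name): name is "side" or "top"; returns a dict with "color" (420x560x3 uint8, red, green, blue), "intrinsics" (3x3 intrinsics, pixels), "position" and "orientation" of the camera in the world. Camera axes: x right, y down, z forward; pixel columns grow to the right and rows downward; lengths in m; the calibration is good to about 2 mm. A picture is of the moment at which its call begins. There is no depth.
- job_done(): hands the job in; it is judged then, once.
The state is a dict: "clock": time; "qpos": joint angles; "qd": joint speeds; "joint_efforts": joint torques, N m; "position": TCP position; "tool_rot": TCP orientation; "force": force on the tool from outside, world axes, zero at the start; "moment": the same for the moment, N m; "grip_width": finger opening in m; "finger_force": force on a finger pad.
Only numpy, scipy, OpenCV 4.12 (cv2) and the standard library are available. Lean on these libraries where they do the work, as an engineer would, in place of code of your own. Each camera call takes 0.05 s, during which the arm holds its last target. There are 200 camera calls.

## Working session

There is one attempt and no reset: what is moved stays moved. The work goes in short steps, Python scripts to look and compute and a tool call to move; the robot and the scene stay as the last step left them, time stands still between calls to the robot, and variables do not carry over. Pictures are saved under pics/ and viewed, at most 10 in all, crops included, and the job is handed in when it is done.

Besides the shell and the picture viewer there is one more tool, called by a JSON object that holds its "fn" and its "kwargs". move_arm: Moves the arm, as the interface text tells. Shift numbers are shares of 0.02 m and turn numbers shares of 6 degrees, none past 1 either way. Its arguments: {"type":"object","properties":{"plan":{"type":"array"},"grip_force":{"type":"number"}},"required":["plan"]}

```bash
mkdir -p pics; cat > h.py <<'E'
import numpy as np, cv2
from scipy.spatial.transform import Rotation as R
from workcell import observe, grab_frame, job_done
def snap(n,f):
    g=grab_frame(n); cv2.imwrite('pics/'+f,g['color'][:,:,::-1]); np.save('pics/'+n+'.npy',g,allow_pickle=True); return g
def rot(g):
    o=np.array(g['orientation'],float)
    return o if o.shape==(3,3) else (R.from_euler('xyz',o).as_matrix() if o.size==3 else R.from_quat(o).as_matrix())
def ray(g,u,v):
    d=rot(g)@np.linalg.inv(g['intrinsics'])@np.array([u,v,1.]); return np.array(g['position']),d
def onz(g,u,v,z):
    p,d=ray(g,u,v); return p+d*(z-p[2])/d[2]
def proj(g,P):
    c=np.array(g['intrinsics'])@(rot(g).T@(np.array(P,float)-g['position'])); return c[:2]/c[2]
E
python3 - <<'E'
from h import *
for n in('top','side'):
    g=snap(n,n+'1.png'); print(g['position'],g['orientation'],g['intrinsics'])
print(observe())
E
```

```text
[ 0.32174992 -0.13438272  1.18695053] [-2.97826973  0.01757544 -1.55513233] [[493.70549706   0.         281.73652938]
 [  0.         493.70549706 211.71363563]
 [  0.           0.           1.        ]]
[0.02266298 0.53057544 1.01179449] [-2.42373085  0.01430638 -2.526152  ] [[470.85581264   0.         285.40874732]
 [  0.         470.85581264 215.22162712]
 [  0.           0.           1.        ]]
{'clock': 0.1, 'qpos': array([ 1.19980148,  0.52196656, -0.03634935,  1.59993938,  0.02115997,
        1.02108378, -0.11280044]), 'qd': array([ 0.00083637, -0.00092642,  0.00058105, -0.00196559, -0.00147166,
        0.00055072, -0.00116661]), 'joint_efforts': array([ 3.02646251e-03, -9.28496718e+01,  1.98368356e+00, -3.70533872e+01,
        1.80785009e-02,  5.29583966e-03, -5.55402312e-05]), 'position': array([ 0.18507837, -0.59665875,  0.23077961]), 'tool_rot': array([-3.14057834e+00,  2.50749806e-05,  3.00781303e-01]), 'force': array([-0.12801034, -0.27135144, -0.16847871]), 'moment': array([ 0.01894424, -0.02492701, -0.03933274]), 'finger_force': 0.0, 'grip_width': 0.08555817030306127}
```

View pics/top1.png

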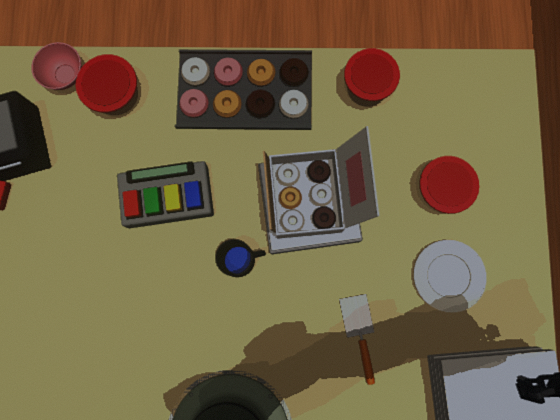

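View pics/side1.png

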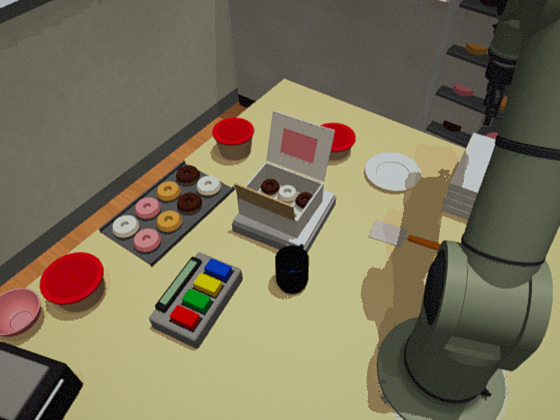

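The top view shows the carton at (308,193) on the scale. Its brown flap is on the left at (267,180) and its lid is on the right, leaning out to (377,210). The console keys at (131–193,200) run red, green, yellow, blue from left to right. The mug is at (237,258).

```bash
python3 - <<'E'
from h import *
g=np.load('pics/top.npy',allow_pickle=True).item(); s=np.load('pics/side.npy',allow_pickle=True).item()
a=g['color'][120:260,250:390,::-1]; b=s['color'][105:255,220:350,::-1]
A=cv2.resize(a,(560,560),interpolation=cv2.INTER_CUBIC); A=cv2.resize(a,(420,420),interpolation=cv2.INTER_CUBIC)
B=cv2.resize(b,(364,420),interpolation=cv2.INTER_CUBIC)
cv2.imwrite('pics/crop1.png',np.hstack([A,B]))
hsv=cv2.cvtColor(g['color'],cv2.COLOR_RGB2HSV)
for n,lo,hi in(('red',0,6),('green',50,75),('yellow',25,32),('blue',112,125)):
    m=((hsv[...,0]>=lo)&(hsv[...,0]<=hi)&(hsv[...,1]>170)&(hsv[...,2]>60)).astype(np.uint8)
    m[:, :115]=0;m[:,215:]=0;m[:160]=0;m[225:]=0
    c=max(cv2.findContours(m,0,2)[0],key=cv2.contourArea); r=cv2.minAreaRect(c)
    print(n,r,cv2.contourArea(c),onz(g,*r[0],.074))
E
```

```text
red ((130.69801330566406, 202.98020935058594), (25.57245635986328, 14.726551055908203), 84.2894058227539) 335.5 [0.52080245 0.23643687 0.074     ]
green ((151.22561645507812, 200.03050231933594), (23.742780685424805, 13.251785278320312), 83.6598129272461) 254.5 [0.52830011 0.1893132  0.074     ]
yellow ((171.76922607421875, 196.6538543701172), (24.80694580078125, 14.263994216918945), 82.87498474121094) 306.5 [0.53680395 0.14218146 0.074     ]
blue ((192.2154083251953, 193.72308349609375), (24.310806274414062, 13.643819808959961), 82.87498474121094) 296.5 [0.54426353 0.09519104 0.074     ]
```

View pics/crop1.png

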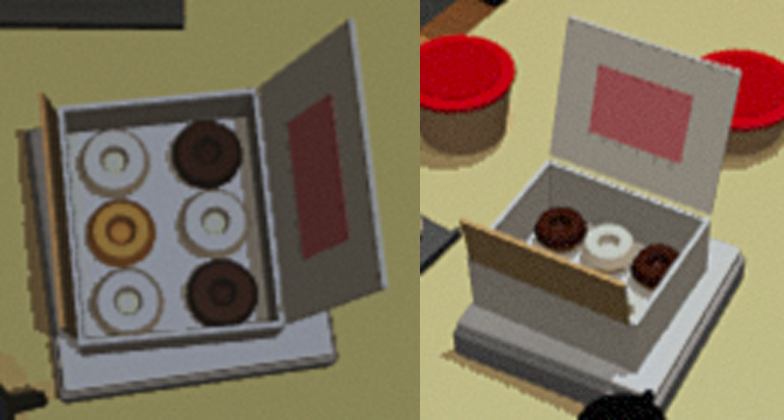

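The zoomed crop shows both flaps clearly. The rim corners are near top pixels (271,156), (336,150), (344,228) and (277,235). Next I triangulate the flaps.

```bash
python3 - <<'E'
from h import *
g=np.load('pics/top.npy',allow_pickle=True).item(); s=np.load('pics/side.npy',allow_pickle=True).item()
C=np.array([onz(g,*p,.12) for p in((270.7,155.7),(335.7,150.3),(344,228.3),(276.7,235))]); print(C.round(4),C.mean(0))
TL,TR,BR,BL=C
print('len',[np.linalg.norm(a) for a in(TL-TR,TR-BR,BR-BL,BL-TL)])
ax=(TL+TR-BL-BR); yaw=np.arctan2(ax[1],ax[0]); ay=(TL+BL-TR-BR); print('yaw',yaw,np.arctan2(-ay[0],ay[1]))
def tri(a,b):
    p,d=ray(g,*a);q,e=ray(s,*b)
    k=np.linalg.lstsq(np.c_[d,-e],q-p,rcond=None)[0]; x,y=p+k[0]*d,q+k[1]*e
    return (x+y)/2,np.linalg.norm(x-y)
c=C.mean(0); c[2]=.05; Rz=R.from_euler('z',yaw).as_matrix()
for n,a,b in(('lid far',(367.3,126.7),(273.6,111.4)),('lid near',(378.7,215.7),(334.6,130)),('br far',(265,151.7),(295,218.6)),('br far2',(265,151.7),(235,183.6)),('br near',(274,231.7),(295,218.6)),
 ('rim TL',(270.7,155.7),(220+75/2.8,105+235/2.8)),('rim TR',(335.7,150.3),(220+132/2.8,105+160/2.8)),('rim BR',(344,228.3),(220+288/2.8,105+218/2.8)),('rim BL',(276.7,235),(220+212/2.8,105+320/2.8))):
    P,e=tri(a,b); print(n,P.round(3),e.round(3),'carton',(Rz.T@(P-c)).round(3))
# mug
print('mug top',onz(g,237,258,.105), onz(g,265,253,.05))
E
```

```text
[[ 0.6237 -0.0862  0.12  ]
 [ 0.6377 -0.2312  0.12  ]
 [ 0.4625 -0.2488  0.12  ]
 [ 0.4458 -0.1027  0.12  ]] [ 0.54244625 -0.16723185  0.12      ]
len [np.float64(0.1455889438578751), np.float64(0.17613777506179898), np.float64(0.14701465275786726), np.float64(0.17865388573170918)]
yaw 0.09635102592185879 0.10488574336717152
lid far [ 0.646 -0.28   0.258] 0.002 carton [ 0.092 -0.122  0.208]
lid near [ 0.47  -0.298  0.263] 0.003 carton [-0.085 -0.124  0.213]
br far [ 0.545 -0.095  0.126] 0.171 carton [0.009 0.071 0.076]
br far2 [ 0.619 -0.075  0.173] 0.004 carton [0.085 0.084 0.123]
br near [ 0.452 -0.097  0.128] 0.001 carton [-0.083  0.079  0.078]
rim TL [ 0.608 -0.091  0.151] 0.016 carton [0.072 0.069 0.101]
rim TR [ 0.639 -0.231  0.119] 0.001 carton [ 0.09  -0.073  0.069]
rim BR [ 0.464 -0.248  0.122] 0.004 carton [-0.086 -0.073  0.072]
rim BL [ 0.449 -0.101  0.123] 0.008 carton [-0.087  0.075  0.073]
mug top [ 0.39572937 -0.0161555   0.105     ] [ 0.41191647 -0.07441246  0.05      ]
```

{"fn": "move_arm", "kwargs": {"plan": [[[0, 0, -1, 0, 0, 0.955, -1], [0, 0, -1, 0, 0, 0.955, -1], [0.75, -1, -1, 0, 0, 0, -1], [0.75, -1, 0, 0, 0, 0, -1], [0.75, -1, 0, 0, 0, 0, -1], [0.75, -1, 0, 0, 0, 0, -1], [0.75, -1, 0, 0, 0, 0, -1], [0.75, -1, 0, 0, 0, 0, -1], [0.75, -1, 0, 0, 0, 0, -1], [0.75, -1, 0, 0, 0, 0, -1]]]}}

```text
clock: 1.1
position: [0.2888, -0.4246, 0.2911]
tool_rot: [-3.141, 0.0, 0.101]
force: [0.9, 0.5, -0.1]
grip_width: -0.0002
finger_force: 0.0
```

{"fn": "move_arm", "kwargs": {"plan": [[[0.75, -1, 0, 0, 0, 0, -1], [0.75, -1, 0, 0, 0, 0, -1], [0.75, -1, 0, 0, 0, 0, -1], [0.75, -1, 0, 0, 0, 0, -1], [0.75, -1, 0, 0, 0, 0, -1], [0.75, -1, 0, 0, 0, 0, -1], [0.75, -1, 0, 0, 0, 0, -1], [0.75, -1, 0, 0, 0, 0, -1], [0.75, -1, 0, 0, 0, 0, -1], [0.75, -1, 0, 0, 0, 0, -1]]]}}

```text
clock: 2.1
position: [0.4179, -0.2106, 0.2912]
tool_rot: [-3.141, 0.0, 0.101]
force: [-0.9, -0.5, 0.5]
grip_width: -0.0002
finger_force: 0.0
```

{"fn": "move_arm", "kwargs": {"plan": [[[0.8, -1, 0, 0, 0, 0, -1], [0.8, -1, 0, 0, 0, 0, -1], [0.8, -1, 0, 0, 0, 0, -1], [0.8, -1, 0, 0, 0, 0, -1], [0.8, -1, 0, 0, 0, 0, -1], [0.8, -1, 0, 0, 0, 0, -1], [0.8, -1, 0, 0, 0, 0, -1], [0.8, -1, 0.5, 0, 0, 0, -1], [0, 0, 1, 0, 0, 0, -1], [0, 0, 1, 0, 0, 0, -1]]]}}

```text
clock: 3.1
position: [0.529, -0.0388, 0.2405]
tool_rot: [-3.141, 0.0, 0.102]
force: [0.2, -0.6, -0.3]
grip_width: 0.0001
finger_force: 0.0
```

```bash
python3 - <<'E'
from h import *
g=snap('top','top2.png'); s=snap('side','side2.png')
A=cv2.resize(g['color'][110:260,230:390,::-1],(448,420),interpolation=cv2.INTER_CUBIC)
B=cv2.resize(s['color'][105:255,220:345,::-1],(350,420),interpolation=cv2.INTER_CUBIC)
cv2.imwrite('pics/crop2.png',np.hstack([A,B]))
E
```

```text
(no output)
```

View pics/crop2.png

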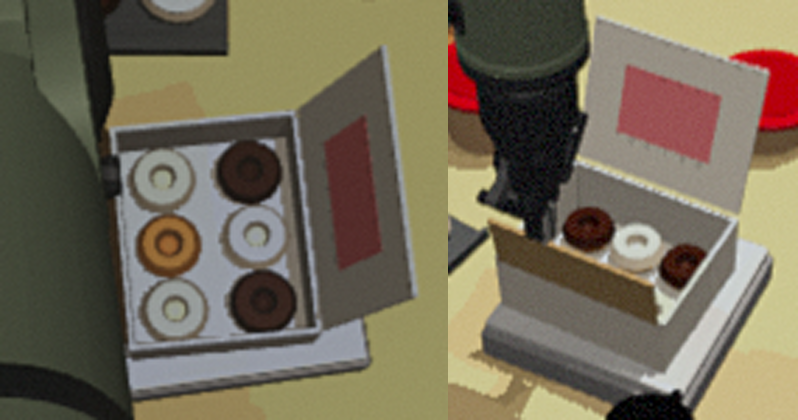

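The side view shows the closed fingertips just outside and above the brown flap's edge, at about (540,238) in the crop. I descend and fold the flap along its arc.

{"fn": "move_arm", "kwargs": {"plan": [[[0, 0, 1, 0, 0, 0, -1], [0, 0, 1, 0, 0, 0, -1], [0, 0, 1, 0, 0, 0, -1], [0, 0, 1, 0, 0, 0, -1], [0, 0.9, 0, 0, 0, 0, -1], [0, 0.9, 0, 0, 0, 0, -1], [0, 0.75, 0.07, 0, 0, 0, -1], [0, 0.55, 0.25, 0, 0, 0, -1], [0, 0.45, 0.4, 0, 0, 0, -1], [0, 0.32, 0.5, 0, 0, 0, -1]]]}}

```text
clock: 4.2
position: [0.5368, -0.1173, 0.1364]
tool_rot: [3.141, -0.001, 0.1]
force: [0.6, -0.9, -0.1]
grip_width: 0.0
finger_force: 0.4
```

Now press the last bit down slowly.

{"fn": "move_arm", "kwargs": {"plan": [[[0, 0.1, 0.2, 0, 0, 0, -1], [0, 0.05, 0.15, 0, 0, 0, -1], [0, 0, 0.1, 0, 0, 0, -1], [0, 0, 0.1, 0, 0, 0, -1], [0, 0, 0.05, 0, 0, 0, -1], [0, 0, 0.03, 0, 0, 0, -1], [0, 0, 0, 0, 0, 0, -1], [0, 0, 0, 0, 0, 0, -1], [0, 0, 0, 0, 0, 0, -1], [0, 0, 0, 0, 0, 0, -1]]]}}

```text
clock: 5.2
position: [0.537, -0.1195, 0.1243]
tool_rot: [-3.142, -0.0, 0.101]
force: [-0.7, -0.5, -0.2]
grip_width: -0.0001
finger_force: 0.0
```

```bash
python3 - <<'E'
from h import *
print(observe()['force'],observe()['position'])
s=snap('side','side3.png')
B=cv2.resize(s['color'][105:255,200:350,::-1],(600,600),interpolation=cv2.INTER_CUBIC)
cv2.imwrite('pics/crop3.png',B)
E
```

```text
[-0.66220023 -0.47681033 -0.18133471] [ 0.53695011 -0.11952291  0.12433934]
```

View pics/crop3.png

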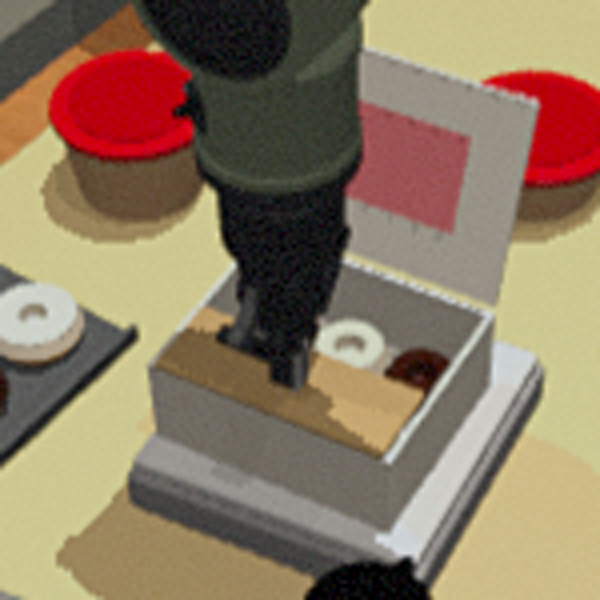

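The brown flap now lies over the opening at crop (290,390), with no force felt yet. I press a little further until there is contact.

{"fn": "move_arm", "kwargs": {"plan": [[[0, 0, 0.04, 0, 0, 0, -1], [0, 0, 0.04, 0, 0, 0, -1], [0, 0, 0.04, 0, 0, 0, -1], [0, 0, 0, 0, 0, 0, -1], [0, 0, 0, 0, 0, 0, -1], [0, 0, 0, 0, 0, 0, -1], [0, 0, 0, 0, 0, 0, -1], [0, 0, 0, 0, 0, 0, -1], [0, 0, 0, 0, 0, 0, -1], [0, 0, 0, 0, 0, 0, -1]]]}}

```text
clock: 6.25
position: [0.5372, -0.1196, 0.1235]
tool_rot: [3.141, -0.001, 0.101]
force: [-11.1, 2.1, 33.5]
grip_width: 0.0001
finger_force: 17.1
```

{"fn": "move_arm", "kwargs": {"plan": [[[0, 0, -1, 0, 0, 0, -1], [0, 0, -1, 0, 0, 0, -1], [0, 1, -1, 0, 0, 0, -1], [0, 1, -1, 0, 0, 0, -1], [0, 1, -1, 0, 0, 0, -1], [0, 1, -1, 0, 0, 0, -1], [0, 1, -1, 0, 0, 0, -1], [0, 1, -1, 0, 0, 0, -1], [0, 1, -1, 0, 0, 0, -1], [0, 1, 0, 0, 0, 0, -1]]]}}

```text
clock: 7.25
position: [0.5538, -0.2799, 0.3046]
tool_rot: [3.14, -0.003, 0.101]
force: [0.2, -0.2, 0.5]
grip_width: 0.0003
finger_force: 0.0
```

{"fn": "move_arm", "kwargs": {"plan": [[[0, 1, 0, 0, 0, 0, -1], [0, 1, 0, 0, 0, 0, -1], [0, 1, 0, 0, 0, 0, -1], [0, 0.5, 0, 0, 0, 0, -1], [0, 0, 1, 0, 0, 0, -1], [0, 0, 1, 0, 0, 0, -1], [0, 0, 1, 0, 0, 0, -1], [0, 0, 0.7, 0, 0, 0, -1], [0, 0, 0, 0, 0, 0, -1], [0, 0, 0, 0, 0, 0, -1]]]}}

```text
clock: 8.25
position: [0.5603, -0.3483, 0.2285]
tool_rot: [3.141, -0.0, 0.101]
force: [-0.2, -1.3, 0.7]
grip_width: -0.0002
finger_force: 0.0
```

```bash
python3 - <<'E'
from h import *
g=snap('top','top4.png'); s=snap('side','side4.png')
A=cv2.resize(g['color'][110:260,230:390,::-1],(448,420),interpolation=cv2.INTER_CUBIC)
B=cv2.resize(s['color'][105:255,220:345,::-1],(350,420),interpolation=cv2.INTER_CUBIC)
cv2.imwrite('pics/crop4.png',np.hstack([A,B]))
E
```

```text
(no output)
```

View pics/crop4.png

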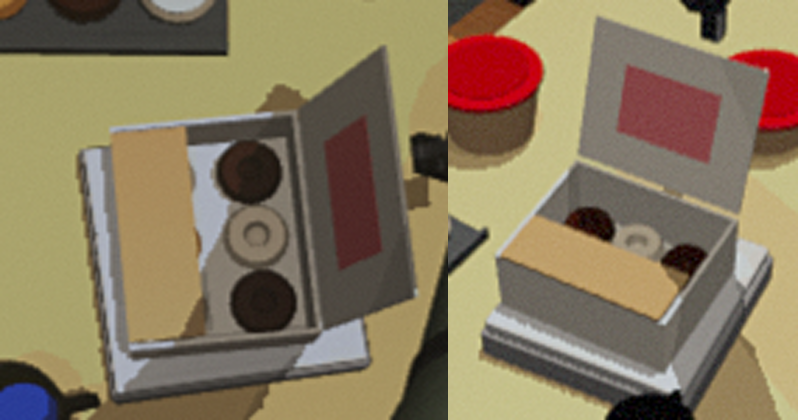

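The inner flap is flat in both views, and the gripper sits just outside the lid at crop (430,155). Now I fold the lid.

{"fn": "move_arm", "kwargs": {"plan": [[[0, -0.9, 0, 0, 0, 0, -1], [0, -0.9, 0, 0, 0, 0, -1], [0, -0.86, 0, 0, 0, 0, -1], [0, -0.9, -0.2, 0, 0, 0, -1], [0, -0.87, -0.16, 0, 0, 0, -1], [0, -1, 0.05, 0, 0, 0, -1], [0, -0.48, 0.1, 0, 0, 0, -1], [0, -0.65, 0.2, 0, 0, 0, -1], [0, -0.64, 0.28, 0, 0, 0, -1], [0, -0.6, 0.35, 0, 0, 0, -1]]]}}

```text
clock: 9.35
position: [0.5442, -0.1923, 0.215]
tool_rot: [-3.142, 0.0, 0.101]
force: [0.7, -1.1, 0.7]
grip_width: -0.0
finger_force: 0.2
```

{"fn": "move_arm", "kwargs": {"plan": [[[0, -0.52, 0.44, 0, 0, 0, -1], [0, -0.37, 0.4, 0, 0, 0, -1], [0, -0.37, 0.41, 0, 0, 0, -1], [0, -0.3, 0.45, 0, 0, 0, -1], [0, -0.27, 0.5, 0, 0, 0, -1], [0, -0.2, 0.5, 0, 0, 0, -1], [0, -0.16, 0.53, 0, 0, 0, -1], [0, -0.1, 0.54, 0, 0, 0, -1], [0, -0.05, 0.4, 0, 0, 0, -1], [0, 0, 0.1, 0, 0, 0, -1]]]}}

```text
clock: 10.35
position: [0.5394, -0.1464, 0.1293]
tool_rot: [-3.141, 0.001, 0.101]
force: [-5.4, 3.2, 16.3]
grip_width: 0.0005
finger_force: 7.7
```

{"fn": "move_arm", "kwargs": {"plan": [[[0, 0, -1, 0, 0, 0, -1], [0, 0, -1, 0, 0, 0, -1], [0.12, -1, 0, 0, 0, 0, -1], [0.12, -1, 0, 0, 0, 0, -1], [0.12, -1, 0, 0, 0, 0, -1], [0.12, -1, 0, 0, 0, 0, -1], [0.12, -1, 0, 0, 0, 0, -1], [0.12, -1, 0, 0, 0, 0, -1], [0.12, -1, 0, 0, 0, 0, -1], [0.12, -1, 0, 0, 0, 0, -1]]]}}

```text
clock: 11.35
position: [0.5428, 0.0151, 0.1702]
tool_rot: [3.141, -0.0, 0.1]
force: [0.5, 0.7, -0.6]
grip_width: -0.0
finger_force: 0.0
```

{"fn": "move_arm", "kwargs": {"plan": [[[0.12, -1, 0, 0, 0, 0, -1], [0.12, -1, 0, 0, 0, 0, -1], [0.12, -1, 0, 0, 0, 0, -1], [0.12, -1, 0, 0, 0, 0, -1], [0, 0, 0, 0, 0, -0.62, -1], [0, 0, 1, 0, 0, 0, -1], [0, 0, 1, 0, 0, 0, -1], [0, 0, 1, 0, 0, 0, -1], [0, 0, 0.5, 0, 0, 0, -1], [0, 0, 0, 0, 0, 0, -1]]]}}

```text
clock: 12.35
position: [0.5437, 0.0949, 0.0991]
tool_rot: [3.142, 0.002, 0.166]
force: [0.9, 0.4, 0.6]
grip_width: 0.0003
finger_force: 0.0
```

```bash
python3 - <<'E'
from h import *
g=snap('top','top5.png'); s=snap('side','side5.png')
A=cv2.resize(g['color'][110:260,230:390,::-1],(384,360),interpolation=cv2.INTER_CUBIC)
B=cv2.resize(s['color'][140:350,130:360,::-1],(394,360),interpolation=cv2.INTER_CUBIC)
cv2.imwrite('pics/crop5.png',np.hstack([A,B]))
E
```

```text
(no output)
```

View pics/crop5.png

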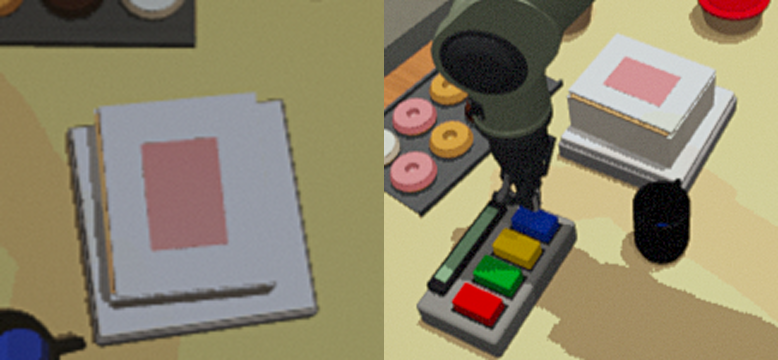

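The lid lies flat with the pink square on top at crop (185,195), the carton hasn't moved on the scale, and the gripper is above the blue key. I press it slowly in small steps.

{"fn": "move_arm", "kwargs": {"plan": [[[0, 0, 1, 0, 0, 0, -1], [0, 0, 0.055, 0, 0, 0, -1], [0, 0, 0.055, 0, 0, 0, -1], [0, 0, 0.055, 0, 0, 0, -1], [0, 0, 0.055, 0, 0, 0, -1], [0, 0, 0.055, 0, 0, 0, -1], [0, 0, 0.055, 0, 0, 0, -1], [0, 0, 0.055, 0, 0, 0, -1], [0, 0, 0.055, 0, 0, 0, -1], [0, 0, 0.055, 0, 0, 0, -1]]]}}

```text
clock: 13.45
position: [0.5443, 0.0951, 0.0702]
tool_rot: [-3.142, -0.0, 0.166]
force: [0.2, 0.2, 3.5]
grip_width: -0.0004
finger_force: 1.5
```

{"fn": "move_arm", "kwargs": {"plan": [[[0, 0, 0.02, 0, 0, 0, -1], [0, 0, 0.02, 0, 0, 0, -1], [0, 0, 0.01, 0, 0, 0, -1], [0, 0, 0.01, 0, 0, 0, -1], [0, 0, 0, 0, 0, 0, -1], [0, 0, 0, 0, 0, 0, -1], [0, 0, 0, 0, 0, 0, -1], [0, 0, 0, 0, 0, 0, -1], [0, 0, 0, 0, 0, 0, -1], [0, 0, 0, 0, 0, 0, -1]]]}}

```text
clock: 14.45
position: [0.5443, 0.0951, 0.069]
tool_rot: [-3.142, -0.0, 0.166]
force: [1.2, -0.7, 3.5]
grip_width: 0.0001
finger_force: 1.7
```

{"fn": "move_arm", "kwargs": {"plan": [[[0, 0, 0.02, 0, 0, 0, -1], [0, 0, 0.02, 0, 0, 0, -1], [0, 0, 0.01, 0, 0, 0, -1], [0, 0, 0.005, 0, 0, 0, -1], [0, 0, 0, 0, 0, 0, -1], [0, 0, 0, 0, 0, 0, -1], [0, 0, 0, 0, 0, 0, -1], [0, 0, 0, 0, 0, 0, -1], [0, 0, 0, 0, 0, 0, -1], [0, 0, 0, 0, 0, 0, -1]]]}}

```text
clock: 15.45
position: [0.5442, 0.0951, 0.0679]
tool_rot: [-3.142, -0.0, 0.166]
force: [2.2, 0.5, 3.2]
grip_width: -0.0001
finger_force: 1.8
```

{"fn": "move_arm", "kwargs": {"plan": [[[0, 0, 0.02, 0, 0, 0, -1], [0, 0, 0.02, 0, 0, 0, -1], [0, 0, 0.015, 0, 0, 0, -1], [0, 0, 0.005, 0, 0, 0, -1], [0, 0, 0, 0, 0, 0, -1], [0, 0, 0, 0, 0, 0, -1], [0, 0, 0, 0, 0, 0, -1], [0, 0, 0, 0, 0, 0, -1], [0, 0, 0, 0, 0, 0, -1], [0, 0, 0, 0, 0, 0, -1]]]}}

```text
clock: 16.45
position: [0.5442, 0.0951, 0.0667]
tool_rot: [-3.142, 0.0, 0.166]
force: [4.0, 0.6, 4.7]
grip_width: -0.0
finger_force: 2.0
```

{"fn": "move_arm", "kwargs": {"plan": [[[0, 0, 0.02, 0, 0, 0, -1], [0, 0, 0.02, 0, 0, 0, -1], [0, 0, 0.015, 0, 0, 0, -1], [0, 0, 0.005, 0, 0, 0, -1], [0, 0, 0, 0, 0, 0, -1], [0, 0, 0, 0, 0, 0, -1], [0, 0, 0, 0, 0, 0, -1], [0, 0, 0, 0, 0, 0, -1], [0, 0, 0, 0, 0, 0, -1], [0, 0, 0, 0, 0, 0, -1]]]}}

```text
clock: 17.45
position: [0.5442, 0.0951, 0.0655]
tool_rot: [-3.142, -0.0, 0.166]
force: [4.0, 0.3, 5.1]
grip_width: -0.0002
finger_force: 2.2
```

{"fn": "move_arm", "kwargs": {"plan": [[[0, 0, 0.02, 0, 0, 0, -1], [0, 0, 0.02, 0, 0, 0, -1], [0, 0, 0.015, 0, 0, 0, -1], [0, 0, 0.005, 0, 0, 0, -1], [0, 0, 0, 0, 0, 0, -1], [0, 0, 0, 0, 0, 0, -1], [0, 0, 0, 0, 0, 0, -1], [0, 0, 0, 0, 0, 0, -1], [0, 0, 0, 0, 0, 0, -1], [0, 0, 0, 0, 0, 0, -1]]]}}

```text
clock: 18.45
position: [0.5442, 0.0951, 0.0643]
tool_rot: [-3.142, -0.0, 0.166]
force: [4.1, 0.5, 4.5]
grip_width: -0.0001
finger_force: 2.4
```

{"fn": "move_arm", "kwargs": {"plan": [[[0, 0, 0.02, 0, 0, 0, -1], [0, 0, 0.02, 0, 0, 0, -1], [0, 0, 0.015, 0, 0, 0, -1], [0, 0, 0.005, 0, 0, 0, -1], [0, 0, 0, 0, 0, 0, -1], [0, 0, 0, 0, 0, 0, -1], [0, 0, 0, 0, 0, 0, -1], [0, 0, 0, 0, 0, 0, -1], [0, 0, 0, 0, 0, 0, -1], [0, 0, 0, 0, 0, 0, -1]]]}}

```text
clock: 19.45
position: [0.5442, 0.0951, 0.0631]
tool_rot: [-3.142, -0.0, 0.166]
force: [3.3, 0.9, 5.3]
grip_width: 0.0001
finger_force: 2.6
```

{"fn": "move_arm", "kwargs": {"plan": [[[0, 0, 0.02, 0, 0, 0, -1], [0, 0, 0.02, 0, 0, 0, -1], [0, 0, 0.015, 0, 0, 0, -1], [0, 0, 0.005, 0, 0, 0, -1], [0, 0, 0, 0, 0, 0, -1], [0, 0, 0, 0, 0, 0, -1], [0, 0, 0, 0, 0, 0, -1], [0, 0, 0, 0, 0, 0, -1], [0, 0, 0, 0, 0, 0, -1], [0, 0, 0, 0, 0, 0, -1]]]}}

```text
clock: 20.45
position: [0.5442, 0.0951, 0.0619]
tool_rot: [-3.142, -0.0, 0.166]
force: [3.9, -0.1, 5.3]
grip_width: -0.0002
finger_force: 2.8
```

{"fn": "move_arm", "kwargs": {"plan": [[[0, 0, 0.02, 0, 0, 0, -1], [0, 0, 0.02, 0, 0, 0, -1], [0, 0, 0.015, 0, 0, 0, -1], [0, 0, 0.005, 0, 0, 0, -1], [0, 0, 0, 0, 0, 0, -1], [0, 0, 0, 0, 0, 0, -1], [0, 0, 0, 0, 0, 0, -1], [0, 0, 0, 0, 0, 0, -1], [0, 0, 0, 0, 0, 0, -1], [0, 0, 0, 0, 0, 0, -1]]]}}

```text
clock: 21.45
position: [0.5442, 0.0951, 0.0607]
tool_rot: [-3.142, -0.0, 0.166]
force: [3.9, 0.5, 4.9]
grip_width: 0.0002
finger_force: 2.9
```

{"fn": "move_arm", "kwargs": {"plan": [[[0, 0, 0.02, 0, 0, 0, -1], [0, 0, 0.02, 0, 0, 0, -1], [0, 0, 0.015, 0, 0, 0, -1], [0, 0, 0.005, 0, 0, 0, -1], [0, 0, 0, 0, 0, 0, -1], [0, 0, 0, 0, 0, 0, -1], [0, 0, 0, 0, 0, 0, -1], [0, 0, 0, 0, 0, 0, -1], [0, 0, 0, 0, 0, 0, -1], [0, 0, 0, 0, 0, 0, -1]]]}}

```text
clock: 22.45
position: [0.5442, 0.0951, 0.0595]
tool_rot: [-3.142, -0.0, 0.166]
force: [3.2, 0.5, 5.3]
grip_width: 0.0003
finger_force: 3.1
```

{"fn": "move_arm", "kwargs": {"plan": [[[0, 0, 0.02, 0, 0, 0, -1], [0, 0, 0.02, 0, 0, 0, -1], [0, 0, 0.015, 0, 0, 0, -1], [0, 0, 0.005, 0, 0, 0, -1], [0, 0, 0, 0, 0, 0, -1], [0, 0, 0, 0, 0, 0, -1], [0, 0, 0, 0, 0, 0, -1], [0, 0, 0, 0, 0, 0, -1], [0, 0, 0, 0, 0, 0, -1], [0, 0, 0, 0, 0, 0, -1]]]}}

```text
clock: 23.45
position: [0.5442, 0.0951, 0.0584]
tool_rot: [-3.142, -0.0, 0.166]
force: [3.6, -0.2, 5.8]
grip_width: 0.0002
finger_force: 3.3
```

{"fn": "move_arm", "kwargs": {"plan": [[[0, 0, 0.02, 0, 0, 0, -1], [0, 0, 0.02, 0, 0, 0, -1], [0, 0, 0.015, 0, 0, 0, -1], [0, 0, 0.005, 0, 0, 0, -1], [0, 0, 0, 0, 0, 0, -1], [0, 0, 0, 0, 0, 0, -1], [0, 0, 0, 0, 0, 0, -1], [0, 0, 0, 0, 0, 0, -1], [0, 0, 0, 0, 0, 0, -1], [0, 0, 0, 0, 0, 0, -1]]]}}

```text
clock: 24.45
position: [0.5443, 0.0951, 0.0579]
tool_rot: [3.141, -0.0, 0.166]
force: [-0.7, -1.0, 23.1]
grip_width: 0.0001
finger_force: 11.3
```

Blue has reached its stop, at about 16 mm. I release it and go to yellow.

{"fn": "move_arm", "kwargs": {"plan": [[[0, 0, -0.8, 0, 0, 0, -1], [0, 0, -1, 0, 0, 0, -1], [0, 0, -0.2, 0, 0, 0, -1], [0, -0.8, 0, 0, 0, 0, -1], [0, -0.8, 0, 0, 0, 0, -1], [0, -0.8, 0, 0, 0, 0, -1], [0, 0, 1, 0, 0, 0, -1], [0, 0, 0.12, 0, 0, 0, -1], [0, 0, 0.12, 0, 0, 0, -1], [0, 0, 0.12, 0, 0, 0, -1]]]}}

```text
clock: 25.45
position: [0.5361, 0.1429, 0.0701]
tool_rot: [-3.141, 0.0, 0.166]
force: [-3.4, 2.5, 5.8]
grip_width: 0.0001
finger_force: 2.9
```

{"fn": "move_arm", "kwargs": {"plan": [[[0, 0, 0.02, 0, 0, 0, -1], [0, 0, 0.02, 0, 0, 0, -1], [0, 0, 0.02, 0, 0, 0, -1], [0, 0, 0.01, 0, 0, 0, -1], [0, 0, 0, 0, 0, 0, -1], [0, 0, 0, 0, 0, 0, -1], [0, 0, 0, 0, 0, 0, -1], [0, 0, 0, 0, 0, 0, -1], [0, 0, 0, 0, 0, 0, -1], [0, 0, 0, 0, 0, 0, -1]]]}}

```text
clock: 26.45
position: [0.5362, 0.1428, 0.0691]
tool_rot: [-3.141, -0.0, 0.166]
force: [-4.6, 4.3, 6.4]
grip_width: 0.0001
finger_force: 3.4
```

{"fn": "move_arm", "kwargs": {"plan": [[[0, 0, 0.02, 0, 0, 0, -1], [0, 0, 0.02, 0, 0, 0, -1], [0, 0, 0.015, 0, 0, 0, -1], [0, 0, 0.005, 0, 0, 0, -1], [0, 0, 0, 0, 0, 0, -1], [0, 0, 0, 0, 0, 0, -1], [0, 0, 0, 0, 0, 0, -1], [0, 0, 0, 0, 0, 0, -1], [0, 0, 0, 0, 0, 0, -1], [0, 0, 0, 0, 0, 0, -1]]]}}

```text
clock: 27.45
position: [0.5362, 0.1428, 0.0681]
tool_rot: [-3.141, -0.0, 0.166]
force: [-4.6, 3.2, 10.5]
grip_width: -0.0002
finger_force: 5.2
```

{"fn": "move_arm", "kwargs": {"plan": [[[0, 0, 0.01, 0, 0, 0, -1], [0, 0, 0.01, 0, 0, 0, -1], [0, 0, 0.005, 0, 0, 0, -1], [0, 0, 0, 0, 0, 0, -1], [0, 0, 0, 0, 0, 0, -1], [0, 0, 0, 0, 0, 0, -1], [0, 0, 0, 0, 0, 0, -1], [0, 0, 0, 0, 0, 0, -1], [0, 0, 0, 0, 0, 0, -1], [0, 0, 0, 0, 0, 0, -1]]]}}

```text
clock: 28.45
position: [0.5363, 0.1428, 0.0679]
tool_rot: [-3.141, -0.001, 0.166]
force: [-7.7, 2.2, 18.6]
grip_width: 0.0
finger_force: 9.5
```

Yellow is at its stop. I release it and go to green.

{"fn": "move_arm", "kwargs": {"plan": [[[0, 0, -0.5, 0, 0, 0, -1], [0, 0, -1, 0, 0, 0, -1], [0, 0, 0, 0, 0, 0, -1], [0, -0.78, 0, 0, 0, 0, -1], [0, -0.78, 0, 0, 0, 0, -1], [0, -0.78, 0, 0, 0, 0, -1], [0, 0, 1, 0, 0, 0, -1], [0, 0, 0.12, 0, 0, 0, -1], [0, 0, 0.12, 0, 0, 0, -1], [0, 0, 0.12, 0, 0, 0, -1]]]}}

```text
clock: 29.45
position: [0.5285, 0.189, 0.0698]
tool_rot: [-3.141, 0.0, 0.166]
force: [-1.3, 1.1, 2.0]
grip_width: 0.0001
finger_force: 1.6
```

{"fn": "move_arm", "kwargs": {"plan": [[[0, 0, 0.02, 0, 0, 0, -1], [0, 0, 0.02, 0, 0, 0, -1], [0, 0, 0.02, 0, 0, 0, -1], [0, 0, 0.005, 0, 0, 0, -1], [0, 0, 0, 0, 0, 0, -1], [0, 0, 0, 0, 0, 0, -1], [0, 0, 0, 0, 0, 0, -1], [0, 0, 0, 0, 0, 0, -1], [0, 0, 0, 0, 0, 0, -1], [0, 0, 0, 0, 0, 0, -1]]]}}

```text
clock: 30.45
position: [0.5286, 0.1887, 0.0683]
tool_rot: [-3.141, -0.0, 0.166]
force: [-0.6, 2.2, 3.1]
grip_width: -0.0004
finger_force: 1.8
```

{"fn": "move_arm", "kwargs": {"plan": [[[0, 0, 0.02, 0, 0, 0, -1], [0, 0, 0.02, 0, 0, 0, -1], [0, 0, 0.02, 0, 0, 0, -1], [0, 0, 0.005, 0, 0, 0, -1], [0, 0, 0, 0, 0, 0, -1], [0, 0, 0, 0, 0, 0, -1], [0, 0, 0, 0, 0, 0, -1], [0, 0, 0, 0, 0, 0, -1], [0, 0, 0, 0, 0, 0, -1], [0, 0, 0, 0, 0, 0, -1]]]}}

```text
clock: 31.45
position: [0.5286, 0.1886, 0.0671]
tool_rot: [-3.142, -0.0, 0.166]
force: [1.2, 3.3, 3.7]
grip_width: 0.0
finger_force: 2.1
```

{"fn": "move_arm", "kwargs": {"plan": [[[0, 0, 0.02, 0, 0, 0, -1], [0, 0, 0.02, 0, 0, 0, -1], [0, 0, 0.02, 0, 0, 0, -1], [0, 0, 0.005, 0, 0, 0, -1], [0, 0, 0, 0, 0, 0, -1], [0, 0, 0, 0, 0, 0, -1], [0, 0, 0, 0, 0, 0, -1], [0, 0, 0, 0, 0, 0, -1], [0, 0, 0, 0, 0, 0, -1], [0, 0, 0, 0, 0, 0, -1]]]}}

```text
clock: 32.45
position: [0.5286, 0.1886, 0.0657]
tool_rot: [-3.142, -0.0, 0.166]
force: [1.3, 3.6, 5.0]
grip_width: -0.0002
finger_force: 2.3
```

{"fn": "move_arm", "kwargs": {"plan": [[[0, 0, 0.02, 0, 0, 0, -1], [0, 0, 0.02, 0, 0, 0, -1], [0, 0, 0.02, 0, 0, 0, -1], [0, 0, 0.005, 0, 0, 0, -1], [0, 0, 0, 0, 0, 0, -1], [0, 0, 0, 0, 0, 0, -1], [0, 0, 0, 0, 0, 0, -1], [0, 0, 0, 0, 0, 0, -1], [0, 0, 0, 0, 0, 0, -1], [0, 0, 0, 0, 0, 0, -1]]]}}

```text
clock: 33.45
position: [0.5286, 0.1886, 0.0644]
tool_rot: [-3.142, -0.0, 0.166]
force: [2.4, 3.0, 5.5]
grip_width: -0.0002
finger_force: 2.6
```

{"fn": "move_arm", "kwargs": {"plan": [[[0, 0, 0.02, 0, 0, 0, -1], [0, 0, 0.02, 0, 0, 0, -1], [0, 0, 0.02, 0, 0, 0, -1], [0, 0, 0.005, 0, 0, 0, -1], [0, 0, 0, 0, 0, 0, -1], [0, 0, 0, 0, 0, 0, -1], [0, 0, 0, 0, 0, 0, -1], [0, 0, 0, 0, 0, 0, -1], [0, 0, 0, 0, 0, 0, -1], [0, 0, 0, 0, 0, 0, -1]]]}}

```text
clock: 34.45
position: [0.5286, 0.1886, 0.0631]
tool_rot: [3.142, -0.0, 0.166]
force: [2.5, 3.2, 6.1]
grip_width: -0.0002
finger_force: 2.8
```

{"fn": "move_arm", "kwargs": {"plan": [[[0, 0, 0.02, 0, 0, 0, -1], [0, 0, 0.02, 0, 0, 0, -1], [0, 0, 0.02, 0, 0, 0, -1], [0, 0, 0.005, 0, 0, 0, -1], [0, 0, 0, 0, 0, 0, -1], [0, 0, 0, 0, 0, 0, -1], [0, 0, 0, 0, 0, 0, -1], [0, 0, 0, 0, 0, 0, -1], [0, 0, 0, 0, 0, 0, -1], [0, 0, 0, 0, 0, 0, -1]]]}}

```text
clock: 35.45
position: [0.5287, 0.1886, 0.0628]
tool_rot: [3.141, -0.001, 0.166]
force: [-3.6, 0.5, 26.6]
grip_width: 0.0001
finger_force: 13.2
```

Green has reached its stop. I release it and clear the console.

{"fn": "move_arm", "kwargs": {"plan": [[[0, 0, -0.8, 0, 0, 0, -1], [0, 0, -1, 0, 0, 0, -1], [0, 0, -1, 0, 0, 0, -1], [0, 0, -1, 0, 0, 0, -1], [0, 0, -1, 0, 0, 0, -1], [0, 0, -1, 0, 0, 0, -1], [0, 0, -1, 0, 0, 0, -1], [0, 0, 0, 0, 0, 0, -1], [0, 0, 0, 0, 0, 0, -1], [0, 0, 0, 0, 0, 0, -1]]]}}

```text
clock: 36.45
position: [0.5279, 0.188, 0.1967]
tool_rot: [3.141, 0.002, 0.166]
force: [-0.5, 0.8, -0.2]
grip_width: -0.0001
finger_force: 0.0
```

```bash
python3 - <<'E'
from h import *
s=snap('side','side9.png')
E
```

```text
(no output)
```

View pics/side9.png

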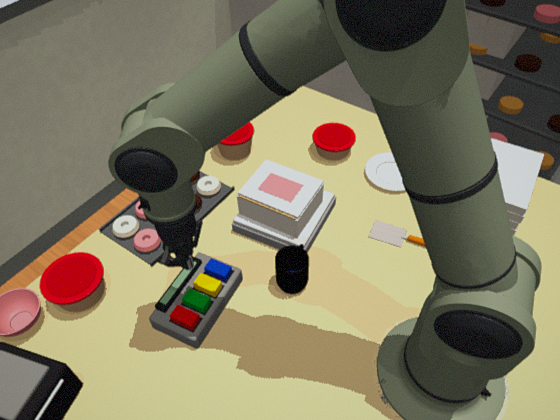

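The carton is closed flat at (282,200), all four keys are up, the mug, plate and tub haven't moved, and the robot is clear of everything.

```bash
python3 -c "from workcell import job_done; print(job_done())"
```

```text
the job is handed in; nothing more can be done
None
```

The job is handed in at about 36 s of the 67 s limit: the carton is closed flat on the scale with the brown flap under the lid, and blue, yellow and green were each pressed to the stop in order and released, though yellow was held for up to about 1.7 s.

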